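# Push the reserve carton through between the stock bins to the back rail

## Task

Put the reserve carton away: push the lone taped carton that stands in front of the two yellow stock bins through the narrow gap between them, and on into the empty place behind, until it is clear of the bins and stands square against the steel back rail. Push it with the fingers only, keeping it flat on the shelf deck (do not lift, carry or tip it), and leave the other cartons and the loose fittings and tools where they are.

Things in the scene. Friction and masses are not known exactly. Their poses are not given: they have to be found in the camera images.
- carton: Carton to put away: closed, taped plain cardboard, rigid, 120 mm long (its x), 100 mm wide (its y), 55 mm high, loose, 0.4 to 0.8 kg. Origin under its centre, z up. Starts before the gap, up to 50 mm to one side of the centreline and turned up to 0.45 rad, its +x end towards the gap, which it fits only lengthwise. Pushed low down it slides without tipping.
- bay: Fixed stock row. Origin on the deck (z = 0), mid-gap; +x along the gap in the direction of the push, +y across it. On either side of the gap an open-fronted yellow bin full of brass fittings, 95 mm deep (x -47.5 to +47.5 mm), 105 wide, 65 high; their facing walls at y = +53 and -53 mm leave a gap 106 mm wide, open above, plain deck below. Rail behind: see rail_face.
- mouth (a point): Point in the middle of the gap's front opening, 20 mm above the deck, in the plane of the bins' fronts (x = -47.5 mm in the stock row's frame); axes as bay.
- rail_face (a point): Point on the front face of the fixed galvanised slotted-angle back rail (45 mm high, 360 mm long along the row's y), opposite mid-gap, 20 mm above the deck, at x = +185 mm in the row's frame; axes as bay. The carton put away against the rail has its origin 60 mm before this face, at x = +125 mm, y about 0.
- reserve_near: Full carton like the first (120 x 100 x 55 mm, origin under its centre, x along its length), loose, 0.8 kg, standing behind the bin on the +y side of the gap, close to the rail; leave it. Between it and its fellow is the empty place, at least 122 mm wide.
- reserve_far: Its fellow behind the bin on the -y side of the gap; same size, loose; leave it.
- elbow: Loose brass elbow lying on the deck, about 42 x 42 x 28 mm; origin under the corner. Leave it.
- tee: Loose brass tee lying on the deck, about 56 x 42 x 28 mm; origin under the crossing. Leave it.
- paste_pot: White paste pot standing on the deck, 42 mm across, 56 mm high; origin under its centre. Leave it.
- ball_valve: Brass ball valve with a steel lever, about 97 x 37 x 50 mm, loose on the deck; origin under its middle. Leave it.
- tape_roll: Clear packing-tape roll lying flat, 96 mm across, 48 mm high; origin under its centre. Leave it.
- knife: Grey safety knife lying on the deck, 133 x 22 x 14 mm; origin under its middle. Leave it.
Things that resemble listed ones, but are neither listed nor needed, are in the scene too. What is shaped like the carton but green is not meant.

How it is judged:
By the outcome, as a careful person would: the job done as asked, in the order asked, and still so for the second after the job is handed in, with the robot touching nothing.
It also fails if it takes over 72 s, if anything falls off the work surface, if the arm or the gripper's body presses on something with over 40 N, if the wrist force passes 120 N, or if a joint passes its speed limit or range.

## Robot

A 7-joint arm with a two-finger parallel gripper is mounted at the origin on the work surface. World frame = base frame: x ahead of the robot, y to its left, z up, the work surface at z = 0. Lengths are in m, angles in rad, forces in N, time in s.
With the tool pointing down it reaches from about 0.425 to 0.925 m from the base axis. Payload 6.8 kg.
Tool frame: the origin (TCP) lies on the mounting face of the last link; the fingertips stand 173 mm ahead of it and the grasp point (between the pads) lies 155 mm ahead of it; y points along the fingers, x is the direction in which the jaws open and shut, and the axes are right-handed (so a half turn about y gives the same grasp; the last joint's range is limited). The gripper opens to 85 mm and grips with 20 to 120 N. Pads are 22 mm wide; open, the fingers measure 114 mm over their backs; the gripper's body (76 mm by 85 mm) begins 54 mm behind the grasp point. The pads swing forward as they close: fully open they stand 13 mm farther back than shut.
Start: joints at [-1.313, 0.477, 0.022, 1.555, -0.011, 1.109, -0.083], TCP at [0.241, 0.63, 0.405] pointing down, gripper open.
Joint ranges: [-2.96, 2.96], [-0.34, 2.1], [-1.41, 1.46], [0.24, 2.44], [-1.37, 4.51], [0.17, 1.92], [-2.96, 2.96]. Speed limits (rad/s): [2.39, 2.39, 3.14, 3.14, 3.14, 3.14, 3.14].

## Interface

Orientations are given as a rotation vector (axis times angle).
In Python, from bench import r gives the robot as it stands.
- The arm moves only by the tool step_arm, never from a script. Its arguments are lists of equal length, an entry for each row: "xyz": the shift along the tool's x, y, z scaled (see below), a list of three; "rotation": the turn, a rotation vector about the tool's x, y, z scaled (see below), a list of three. A call has 1 to 20 rows; each row is the pose to reach, as a shift and turn from the pose measured when the call began, along the tool's axes at that moment; what a row does not reach only later rows make up. The controller multiplies each number of a shift by 30 cm and each number of a turn by 90 degrees. A row lasts 1/8 s, in which the tool goes at most 62.5 mm and 10.7 degrees, less where a joint would pass 70% of its speed; a pose out of reach is approached as far as the arm can. A call with a number of a shift or a turn outside -1 to 1 is refused whole. A call with a gripper value outside its range is refused whole. "grip" is the closure, from 0 (fully open) to 1 (shut), set as the call begins (left out, the last holds). The fingers move at their own pace and stop on an object; "force" is the grip in N (left out, the last holds). Time passes only in rows, so rows that repeat a pose let the fingers close. It gives the time, the measured TCP pose, the force and the opening at its end, in the units of the state.
- r.get_obs(): the state, without advancing time (a new reading comes with each control period).
- r.grab_frame(name): name is "scene" or "side" or "wrist"; returns a dict with "pixels" (420x560x3 uint8, red, green, blue), "fx", "fy", "cx", "cy" (pixels), "position" and "attitude" of the camera in the world; the wrist camera has in their place "mount" (4x4, takes a point from camera to tool coordinates, whose origin is the TCP and whose axes are the tool frame's). Camera axes: x right, y down, z forward; pixel columns grow to the right and rows downward; lengths in m; the calibration is good to about 2 mm. The wrist camera is an equidistant fisheye: a pixel r from the principal point sees the ray r / f radians off the axis. A picture is of the moment at which its call begins: read the wrist's pose just before it. There is no depth.
- r.hand_in(): hands the job in, once; it reports no verdict.
The state is a dict: "clock": time; "joints": joint angles; "qvel": joint speeds; "tau": joint torques, N m; "tcp_pos": TCP position; "orientation": TCP orientation; "contact_force": force on the tool from outside, world axes, zero at the start; "moment": the same for the moment, N m; "grip_width": finger opening in m.
Only numpy, scipy, OpenCV 4.12 (cv2) and the standard library are available. Lean on these libraries where they do the work, as an engineer would, in place of code of your own. Each camera call takes 0.05 s, during which the arm holds its last target.

## Working session

There is one attempt and no reset: what is moved stays moved. The work goes in short steps, Python scripts to look and compute and a tool call to move; the robot and the scene stay as the last step left them, time stands still between calls to the robot, and variables do not carry over. Pictures are saved under pics/ and viewed, and the job is handed in when it is done.

Besides the shell and the picture viewer there is one more tool, called as a command line: name --argument value ..., lists and objects as JSON in quotes. step_arm: Moves the arm, as the interface text tells. Its arguments: {"type":"object","properties":{"xyz":{"type":"array"},"rotation":{"type":"array"},"grip":{"type":"number"},"force":{"type":"number"}},"required":["xyz","rotation"]}

```bash
mkdir -p pics; ls; cat > h.py <<'E'
import numpy as np, cv2
from scipy.spatial.transform import Rotation as R
from bench import r
def snap(name,fn):
    f=r.grab_frame(name); cv2.imwrite('pics/'+fn,f['pixels'][:,:,::-1]); return f
E
python3 - <<'E'
from h import *
o=r.get_obs(); print(o)
for n in ['scene','side','wrist']:
    f=snap(n,n+'0.png'); print({k:v for k,v in f.items() if k!='pixels'})
E
```

```text
pics
{'clock': 0.0, 'joints': array([-1.31308919,  0.47778871,  0.02232509,  1.55645656, -0.0114733 ,
        1.10929395, -0.08309082]), 'qvel': array([ 2.39710315e-03, -2.71352199e-05,  2.14217964e-03, -1.02982320e-03,
        9.06748854e-04,  1.12779495e-04, -6.59429791e-04]), 'tau': array([-1.79776898e-04, -5.96438384e+01,  1.60792217e+00, -2.81205618e+01,
        1.24479129e-02,  9.32816503e-03, -1.15553732e-05]), 'tcp_pos': array([0.24133814, 0.63008319, 0.40373063]), 'orientation': array([-1.36150246, -0.93468834,  0.93701155]), 'contact_force': array([ 0.08110915,  0.23610268, -0.77822079]), 'moment': array([-0.0218253 , -0.02779044, -0.01104852]), 'grip_width': 0.08529554248227453}
{'fx': 451.6100941187654, 'fy': 451.6100941187654, 'cx': 271.77020954623, 'cy': 205.709706390523, 'position': array([1.54589794, 0.08441647, 0.78019322]), 'attitude': array([-1.56350607, -1.76528156,  0.88541101])}
{'fx': 398.5425014188542, 'fy': 398.5425014188542, 'cx': 277.51119041586423, 'cy': 204.16927421953844, 'position': array([ 0.05296779, -0.72960991,  0.83697599]), 'attitude': array([-2.24161174,  0.66146084, -0.30542693])}
{'fx': 325.19226210127806, 'fy': 325.19226210127806, 'cx': 280.07745085707694, 'cy': 210.65837325801832, 'mount': array([[ 9.99999996e-01,  2.07998811e-05, -8.41162735e-05,
         1.43883287e-03],
       [ 8.66322319e-05, -2.59526989e-01,  9.65735851e-01,
         3.18537655e-02],
       [-1.74325231e-06, -9.65735855e-01, -2.59526990e-01,
         6.51585162e-02],
       [ 0.00000000e+00,  0.00000000e+00,  0.00000000e+00,
         1.00000000e+00]])}
```

View pics/scene0.png

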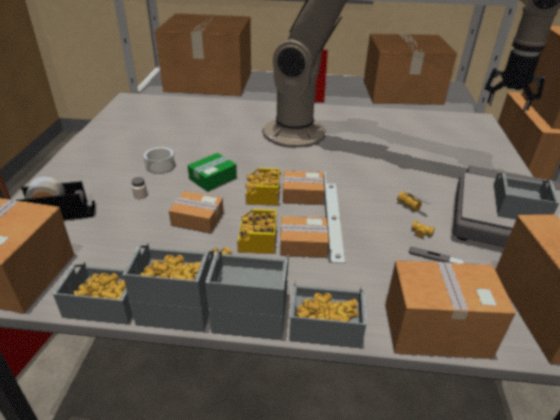

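View pics/side0.png

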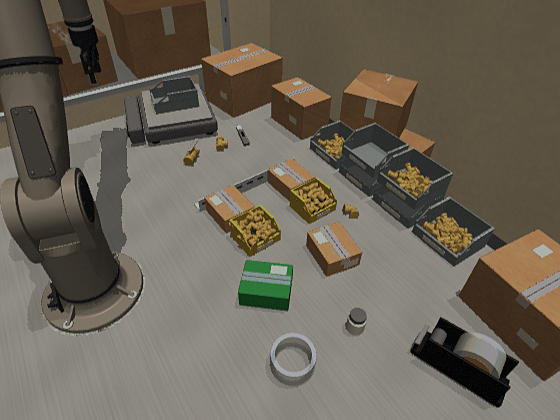

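View pics/wrist0.png

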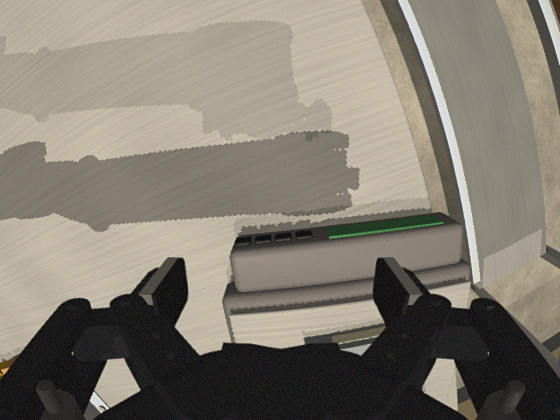

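```bash
python3 - <<'E'
from h import *
o=r.get_obs(); print(R.from_rotvec(o['orientation']).as_matrix().round(3))
for n in ['scene','side']:
    f=r.grab_frame(n); print(R.from_rotvec(f['attitude']).as_matrix().round(3))
E
```

```text
[[ 0.358 -0.    -0.934]
 [ 0.934 -0.001  0.358]
 [-0.001 -1.    -0.   ]]
[[-0.114  0.583 -0.804]
 [ 0.993  0.078 -0.084]
 [ 0.013 -0.808 -0.588]]
[[ 0.837 -0.364  0.409]
 [-0.547 -0.573  0.61 ]
 [ 0.012 -0.734 -0.679]]
```

```bash
python3 - <<'E'
import cv2
a=cv2.imread('pics/scene0.png')[145:270,160:360]; cv2.imwrite('pics/sc_crop.png',cv2.resize(a,None,fx=4,fy=4,interpolation=cv2.INTER_CUBIC))
a=cv2.imread('pics/side0.png')[150:290,190:370]; cv2.imwrite('pics/sd_crop.png',cv2.resize(a,None,fx=4,fy=4,interpolation=cv2.INTER_CUBIC))
E
```

```text
(no output)
```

View pics/sc_crop.png

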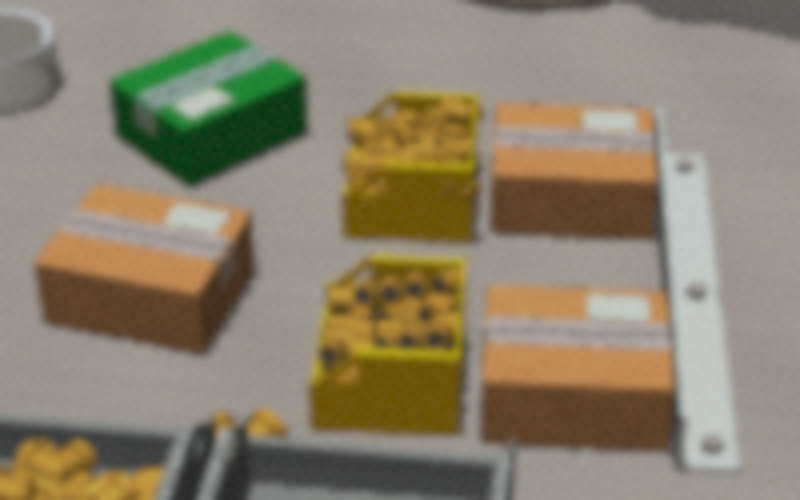

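View pics/sd_crop.png

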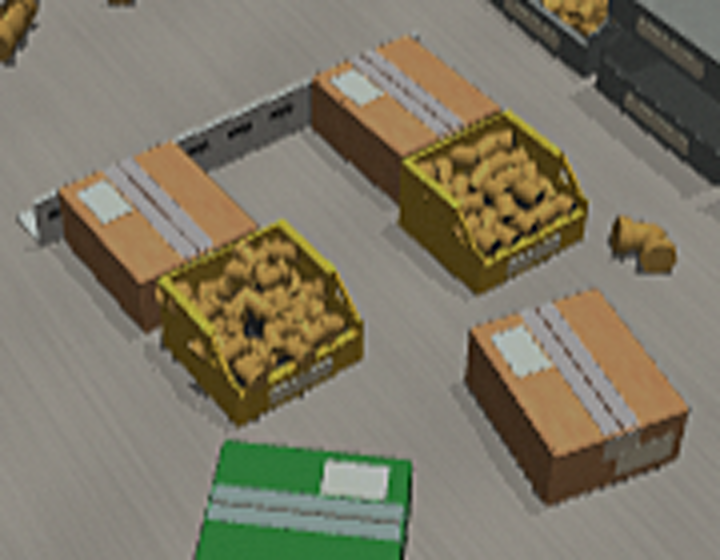

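```bash
cat >> h.py <<'E'
def cast(f,uv,z):
    uv=np.atleast_2d(np.float64(uv)); A=R.from_rotvec(f['attitude']).as_matrix(); p=np.array(f['position'])
    d=np.c_[(uv[:,0]-f['cx'])/f['fx'],(uv[:,1]-f['cy'])/f['fy'],np.ones(len(uv))]@A.T
    return (p+d*((z-p[2])/d[:,2])[:,None])[:,:2]
E
python3 - <<'E'
from h import *
S=r.grab_frame('scene'); D=r.grab_frame('side')
s=lambda l,z:cast(S,np.array(l)/4.+[160,145],z).round(4)
d=lambda l,z:cast(D,np.array(l)/4.+[190,150],z).round(4)
def rect(P):
    c=P.mean(0); L=[np.linalg.norm(P[i]-P[i-1]) for i in range(4)]; print(P.tolist(),'c',c.round(4),'sides',np.round(L,3))
    for i in range(4):
        e=P[i]-P[i-1]; print(' ',np.degrees(np.arctan2(e[1],e[0])).round(1),end='')
    print()
rect(s([(95,187),(250,210),(203,292),(37,265)],.055))
rect(d([(470,325),(595,290),(690,408),(550,455)],.055))
print('bins scene'); print('farbin base gapside front,back',s([(345,237),(475,240)],0).tolist())
print('nearbin base outer',s([(312,428),(460,430)],0).tolist(),'top back gap/outer',s([(467,258),(462,348)],.065).tolist(),'farbin top back',s([(480,95),(475,167)],.065).tolist())
print('rail top',s([(662,110),(682,465)],.045).tolist())
print('side: nearbin top back',d([(402,160),(507,112)],.065).tolist(),'front bottom gap/out',d([(480,292),(585,235)],0).tolist())
print('farbin top back out/gap',d([(160,278),(285,222)],.065).tolist(),'front bottom',d([(240,425),(362,352)],0).tolist())
print('rail bot',d([(215,183),(315,128)],0).tolist(),'top',d([(180,145),(312,80)],.045).tolist())
rect(s([(497,104),(655,106),(655,180),(495,177)],.055))
rect(s([(487,287),(667,290),(672,385),(483,382)],.055))
rect(d([(60,187),(175,142),(258,225),(140,278)],.055))
rect(d([(315,75),(408,35),(500,108),(400,158)],.055))
E
```

```text
[[0.5209, -0.2749], [0.5342, -0.1605], [0.6303, -0.1721], [0.6159, -0.2882]] c [ 0.5753 -0.2239] sides [0.096 0.115 0.097 0.117]
  172.0  83.4  -6.9  -97.1
[[0.5331, -0.1607], [0.6255, -0.1804], [0.6088, -0.2956], [0.5091, -0.2772]] c [ 0.5691 -0.2285] sides [0.119 0.094 0.116 0.101]
  78.4  -12.0  -98.2  169.5
bins scene
farbin base gapside front,back [[0.4822, -0.1029], [0.4733, -0.0076]]
nearbin base outer [[0.6919, -0.0905], [0.6815, 0.004]] top back gap/outer [[0.5837, -0.0031], [0.6778, 0.0037]] farbin top back [[0.3757, -0.0152], [0.4743, -0.0089]]
rail top [[0.346, 0.1235], [0.7451, 0.1426]]
side: nearbin top back [[0.5841, -0.0052], [0.6844, -0.0019]] front bottom gap/out [[0.5928, -0.0977], [0.6973, -0.0917]]
farbin top back out/gap [[0.3742, -0.0183], [0.4756, -0.0162]] front bottom [[0.3802, -0.1118], [0.4866, -0.1006]]
rail bot [[0.4881, 0.1121], [0.5912, 0.1274]] top [[0.4638, 0.1194], [0.5926, 0.1338]]
[[0.3707, -0.0024], [0.3572, 0.1176], [0.4587, 0.1197], [0.4703, 0.0053]] c [0.4142 0.06  ] sides [0.1   0.121 0.102 0.115]
  -175.6  96.4  1.2  -84.2
[[0.6005, 0.0122], [0.5881, 0.1304], [0.6845, 0.135], [0.6968, 0.019]] c [0.6425 0.0741] sides [0.097 0.119 0.097 0.117]
  -176.0  96.0  2.7  -83.9
[[0.3613, 0.1138], [0.4572, 0.1138], [0.4631, 0.0007], [0.3668, -0.0017]] c [0.4121 0.0566] sides [0.116 0.096 0.113 0.096]
  92.7  0.0  -87.0  -178.6
[[0.5912, 0.1271], [0.6847, 0.1316], [0.691, 0.0144], [0.591, 0.0069]] c [0.6395 0.07  ] sides [0.12  0.094 0.117 0.1  ]
  89.9  2.8  -86.9  -175.7
```

step_arm --xyz '[[-0.32, -0.03, -0.3], [-0.64, -0.06, -0.6], [-0.96, -0.09, -0.9], [-0.96, -0.09, -0.9], [-0.96, -0.09, -0.9], [-0.96, -0.09, -0.9], [-0.96, -0.09, -0.9], [-0.96, -0.09, -0.9], [-0.96, -0.09, -0.9], [-0.96, -0.09, -0.9]]' --rotation '[[0, 0, 0], [0, 0, 0], [0, 0, 0], [0, 0, 0], [0, 0, 0], [0, 0, 0], [0, 0, 0], [0, 0, 0], [0, 0, 0], [0, 0, 0]]'

```text
clock: 1.6
tcp_pos: [0.3899, 0.2662, 0.4314]
orientation: [-1.36, -0.937, 0.938]
contact_force: [0.3, -0.8, 0.2]
grip_width: 0.0855
```

step_arm --xyz '[[-0.32, -0.03, -0.3], [-0.64, -0.06, -0.6], [-0.96, -0.09, -0.9], [-0.96, -0.09, -0.9], [-0.96, -0.09, -0.9], [-0.96, -0.09, -0.9], [-0.96, -0.09, -0.9], [-0.96, -0.09, -0.9], [-0.96, -0.09, -0.9], [-0.96, -0.09, -0.9], [-0.96, -0.09, -0.9]]' --rotation '[[0, 0.12, 0], [0, 0.24, 0], [0, 0.36, 0], [0, 0.48, 0], [0, 0.6, 0], [0, 0.72, 0], [0, 0.72, 0], [0, 0.72, 0], [0, 0.72, 0], [0, 0.72, 0], [0, 0.72, 0]]'

```text
clock: 2.98
tcp_pos: [0.5399, -0.0979, 0.4585]
orientation: [-1.57, -0.061, 0.062]
contact_force: [-0.5, -0.2, 0.2]
grip_width: 0.0857
```

```bash
cat >> h.py <<'E'
def tool():
    o=r.get_obs(); A=R.from_rotvec(o['orientation']).as_matrix(); return o,np.array(o['tcp_pos']),A
def wsnap(fn):
    o,p,A=tool(); f=snap('wrist',fn); T=np.eye(4);T[:3,:3]=A;T[:3,3]=p; f['T']=T@f['mount']; np.save('pics/'+fn[:-4]+'_T.npy',f['T']); return f
def wcast(T,uv,z,fx=325.19226,cx=280.07745,cy=210.65837):
    uv=np.atleast_2d(np.float64(uv)); d=uv-[cx,cy]; rr=np.linalg.norm(d,axis=1)+1e-12; th=rr/fx
    v=np.c_[d*(np.sin(th)/rr)[:,None],np.cos(th)]@T[:3,:3].T; p=T[:3,3]
    return (p+v*((z-p[2])/v[:,2])[:,None])[:,:2]
E
python3 - <<'E'
from h import *
f=wsnap('w1.png'); o,p,A=tool(); print(p,A.round(3),o['joints'].round(2))
a=cv2.imread('pics/w1.png'); cv2.imwrite('pics/w1b.png',cv2.resize(a[40:420,80:480],None,fx=2,fy=2,interpolation=cv2.INTER_CUBIC)[:600])
cv2.imwrite('pics/w1b.png',cv2.resize(a[60:360,90:480],None,fx=2,fy=2,interpolation=cv2.INTER_CUBIC))
E
```

```text
[ 0.53989879 -0.09814112  0.45855787] [[ 0.997 -0.    -0.078]
 [ 0.078  0.     0.997]
 [-0.    -1.     0.   ]] [-0.43  0.24  0.59  1.83 -0.15  1.12  0.3 ]
```

View pics/w1b.png

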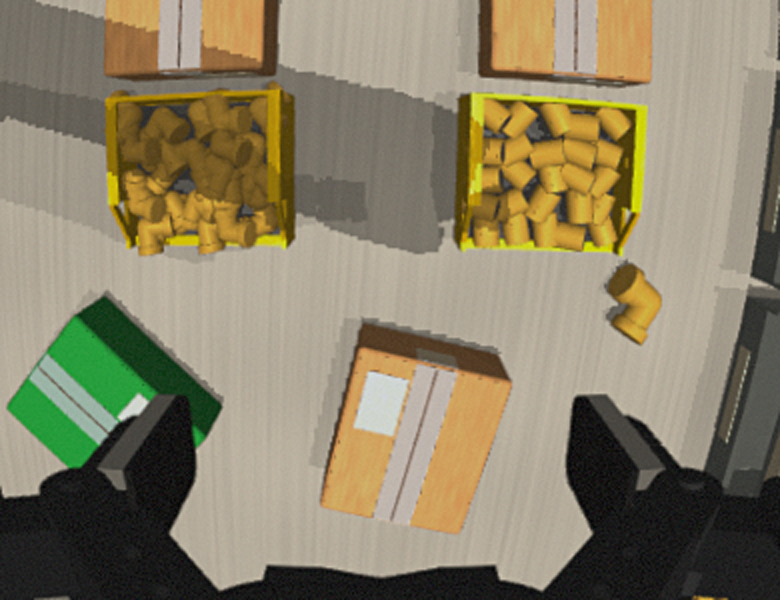

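```bash
python3 - <<'E'
from h import *
T=np.load('pics/w1_T.npy')
w=lambda l,z:wcast(T,np.array(l)/2.+[90,60],z).round(4)
P=w([(360,348),(511,380),(461,533),(321,507)],.055); print(P.tolist(),P.mean(0)); 
for i in range(4):
    e=P[i]-P[i-1]; print(np.linalg.norm(e).round(4),np.degrees(np.arctan2(e[1],e[0])).round(1))
print('left gap base back,front',w([(294,95),(293,246)],0).tolist())
print('right gap base back,front',w([(460,95),(458,248)],0).tolist())
print('right front base outer',w([(615,256)],0).tolist(),'left front outer',w([(133,250)],0).tolist())
print('top back L',w([(107,98),(280,90)],.065).tolist(),'R',w([(471,94),(646,106)],.065).tolist())
print('elbow',w([(635,305),(610,270),(640,342)],0.014).tolist(), 'green',w([(222,405)],.0).tolist(),'rescorners base',w([(480,75),(650,82),(110,76),(272,76)],0).tolist())
E
```

```text
[[0.5335, -0.161], [0.6286, -0.1751], [0.612, -0.2917], [0.5148, -0.2769]] [ 0.572225 -0.226175]
0.1174 80.8
0.0961 -8.4
0.1178 -98.1
0.0983 171.3
left gap base back,front [[0.4778, -0.0116], [0.4833, -0.1119]]
right gap base back,front [[0.5853, -0.0033], [0.5935, -0.1047]]
right front base outer [[0.7053, -0.1001]] left front outer [[0.3691, -0.1221]]
top back L [[0.3753, -0.0187], [0.4786, -0.0122]] R [[0.5837, -0.0064], [0.6875, 0.0007]]
elbow [[0.7207, -0.1306], [0.6976, -0.1078], [0.7299, -0.1571]] green [[0.4353, -0.2329]] rescorners base [[0.5972, 0.0114], [0.7162, 0.0237], [0.3478, -0.0011], [0.4624, 0.0003]]
```

View pics/w1.png

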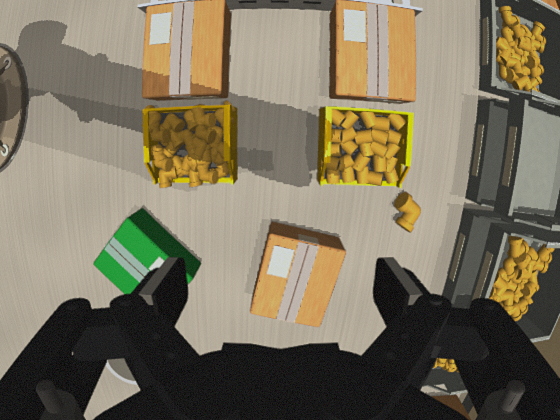

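```bash
python3 - <<'E'
from h import *
T=np.load('pics/w1_T.npy'); f=r.grab_frame('wrist')
a=f['pixels'][150:330,380:480,::-1]; cv2.imwrite('pics/w1c.png',cv2.resize(a,None,fx=3,fy=3,interpolation=cv2.INTER_CUBIC))
print(wcast(T,[(475,100),(468,185),(462,210),(440,290)],0).round(3).tolist())
E
```

```text
[[0.816, 0.044], [0.823, -0.084], [0.82, -0.123], [0.815, -0.259]]
```

View pics/w1c.png

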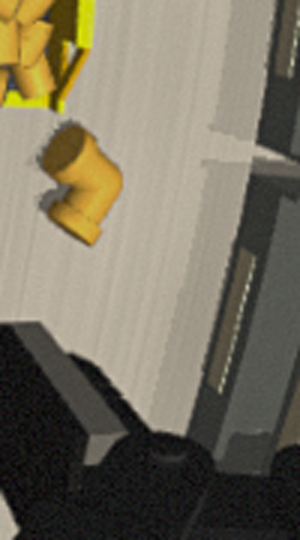

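step_arm --xyz '[[0.14, 0.1, -0.14], [0.28, 0.3, -0.28], [0.418, 0.5, -0.427], [0.418, 0.66, -0.427], [0.418, 0.66, -0.427], [0.418, 0.66, -0.427], [0.418, 0.66, -0.427], [0.418, 0.66, -0.427], [0.418, 0.66, -0.427], [0.418, 0.66, -0.427], [0.418, 0.66, -0.427], [0.418, 0.66, -0.427]]' --rotation '[[0, -0.11, 0], [0, -0.22, 0], [0, -0.33, 0], [0, -0.44, 0], [0, -0.55, 0], [0, -0.66, 0], [0, -0.77, 0], [0, -0.88, 0], [0, -0.992, 0], [0, -0.992, 0], [0, -0.992, 0], [0, -0.992, 0]]'

```text
clock: 4.58
tcp_pos: [0.6749, -0.2162, 0.2605]
orientation: [-1.178, -1.255, 1.256]
contact_force: [-0.4, 0.1, -1.0]
grip_width: 0.0855
```

```bash
cat >> h.py <<'E'
O=np.array([.534,-.055]); TH=np.radians(93.75); U=np.array([np.cos(TH),np.sin(TH)]); V=np.array([-U[1],U[0]])
def row(P): P=np.atleast_2d(P)[:,:2]-O; return np.c_[P@U,P@V]
def where():
    o,p,A=tool(); print('t',round(o['clock'],2),'tcp',p.round(4),'row',row(p)[0].round(4),'xang-row deg',round(np.degrees(np.arctan2(A[1,0],A[0,0])-TH),2),'F',o['contact_force'].round(1),'gw',round(o['grip_width'],4),'tilt',A[2].round(3))
    return o,p,A
def delta(rx,ry,z,ang):  # goal: row xy, z, tool-x angle rel. row x (deg); prints normalised numbers
    o,p,A=where(); g=np.r_[O+rx*U+ry*V,z]; a=np.radians(ang)+TH
    X=np.array([np.cos(a),np.sin(a),0]); Y=np.array([0,0,-1.]); G=np.c_[X,Y,np.cross(X,Y)]
    print('shift',(A.T@(g-p)/.3).round(3),'turn',(R.from_matrix(A.T@G).as_rotvec()/(np.pi/2)).round(3))
E
python3 -c "
from h import *
delta(-.170,-.13,.185,0)"
```

```text
t 4.58 tcp [ 0.6749 -0.2162  0.2605] row [-0.1701 -0.13  ] xang-row deg -0.12 F [-0.4  0.1 -1. ] gw 0.0855 tilt [-0. -1.  0.]
shift [ 0.     0.252 -0.   ] turn [-0.    -0.001 -0.   ]
```

step_arm --xyz '[[0, 0.12, 0], [0, 0.25, 0], [0, 0.25, 0], [0, 0.25, 0]]' --rotation '[[0, 0, 0], [0, 0, 0], [0, 0, 0], [0, 0, 0]]'

```text
clock: 5.08
tcp_pos: [0.6755, -0.2165, 0.1868]
orientation: [-1.18, -1.256, 1.256]
contact_force: [0.8, 0.0, 0.3]
grip_width: 0.0856
```

step_arm --xyz '[[0, 0, 0.03], [0, 0, 0.05], [0, 0, 0.07], [0, 0, 0.085], [0, 0, 0.1], [0, 0, 0.115], [0, 0, 0.13], [0, 0, 0.145], [0, 0, 0.16], [0, 0, 0.175], [0, 0, 0.19], [0, 0, 0.2], [0, 0, 0.21], [0, 0, 0.21]]' --rotation '[[0, 0, 0], [0, 0, 0], [0, 0, 0], [0, 0, 0], [0, 0, 0], [0, 0, 0], [0, 0, 0], [0, 0, 0], [0, 0, 0], [0, 0, 0], [0, 0, 0], [0, 0, 0], [0, 0, 0], [0, 0, 0]]'

```text
clock: 6.82
tcp_pos: [0.6122, -0.2209, 0.1868]
orientation: [-1.18, -1.255, 1.256]
contact_force: [1.1, -1.0, 1.3]
grip_width: 0.0853
```

```bash
python3 - <<'E'
from h import *
where()
S=snap('scene','s2.png'); wsnap('w2.png')
cv2.imwrite('pics/s2b.png',cv2.resize(cv2.imread('pics/s2.png')[145:270,160:360],None,fx=4,fy=4,interpolation=cv2.INTER_CUBIC))
E
```

```text
t 6.83 tcp [ 0.6122 -0.2209  0.1868] row [-0.1707 -0.0672] xang-row deg -0.17 F [ 1.1 -1.   1.3] gw 0.0853 tilt [-0.001 -1.    -0.   ]
```

View pics/s2b.png

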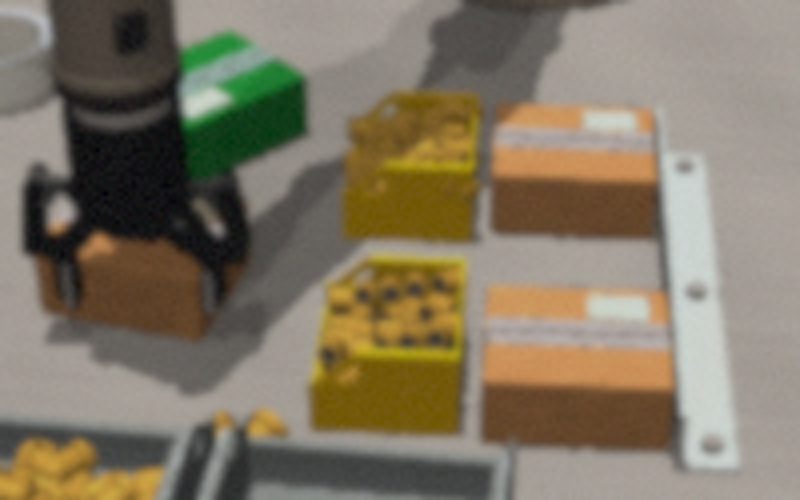

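View pics/w2.png

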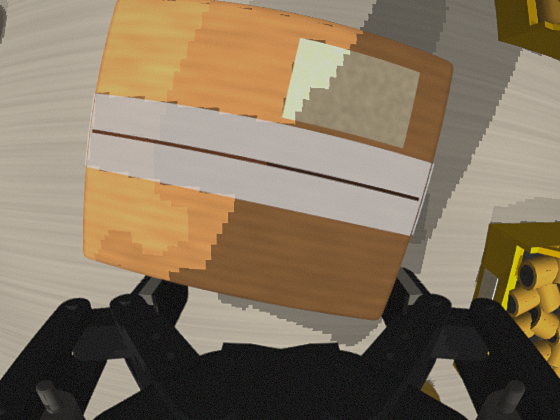

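```bash
python3 - <<'E'
from h import *
T=np.load('pics/w2_T.npy')
P=wcast(T,[(93,131),(418,199),(380,320),(84,257),(452,66),(160,277),(400,280)],.055); print(row(P).round(4).tolist())
for i,j in((0,1),(3,2)):
  e=row(P)[j]-row(P)[i]; print(np.degrees(np.arctan2(e[1],e[0])),np.linalg.norm(e))
E
```

```text
[[-0.2335, -0.0012], [-0.1234, -0.0256], [-0.1319, -0.0725], [-0.2449, -0.0478], [-0.1123, 0.0202], [-0.2129, -0.0542], [-0.1264, -0.0556]]
-12.504167776531498 0.11277812548477563
-12.355235961348255 0.11570544584983426
```

```bash
python3 - <<'E'
from h import *
S=r.grab_frame('scene')
for l in ([(42,322),(203,352)],[(40,312),(203,337)]):
  P=row(cast(S,np.array(l)/4.+[160,145],0)); e=P[1]-P[0]; print(P.round(4).tolist(),np.degrees(np.arctan2(e[1],e[0])))
a=cv2.imread('pics/s2.png')[180:240,160:230]; cv2.imwrite('pics/s2c.png',cv2.resize(a,None,fx=10,fy=10,interpolation=cv2.INTER_CUBIC))
D=snap('side','d2.png'); a=cv2.imread('pics/d2.png')[190:300,240:400]; cv2.imwrite('pics/d2c.png',cv2.resize(a,None,fx=5,fy=5,interpolation=cv2.INTER_CUBIC))
E
```

```text
[[-0.2431, -0.0588], [-0.1275, -0.0838]] -12.201179626989784
[[-0.247, -0.0479], [-0.1301, -0.0678]] -9.671408448118397
```

View pics/s2c.png

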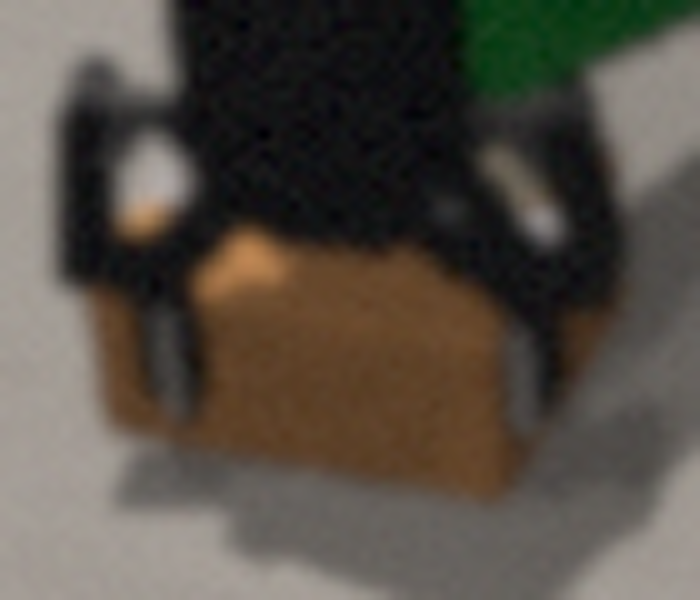

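View pics/d2c.png

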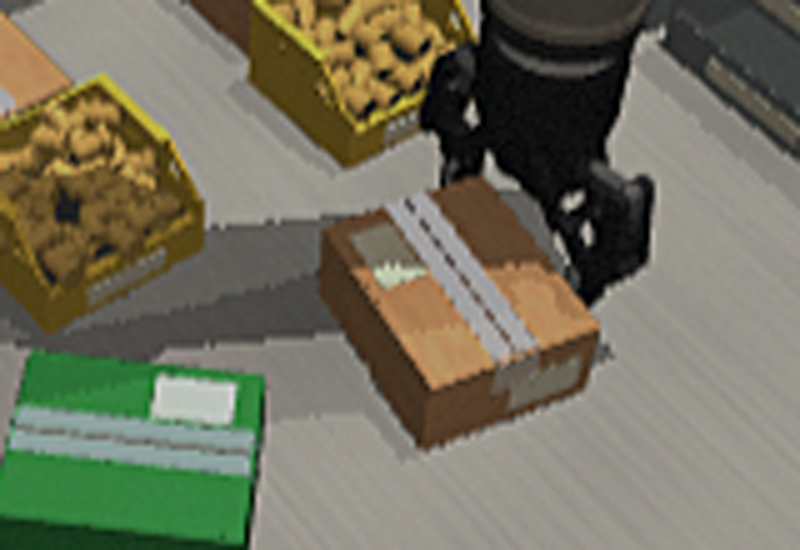

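```bash
python3 - <<'E'
from h import *
delta(-.178,-.095,.192,0)
E
```

```text
t 7.03 tcp [ 0.6123 -0.2208  0.1867] row [-0.1706 -0.0672] xang-row deg -0.17 F [0.9 0.  0.8] gw 0.0859 tilt [-0.001 -1.    -0.   ]
shift [-0.024 -0.018 -0.093] turn [ 0.    -0.002 -0.001]
```

step_arm --xyz '[[0, -0.01, -0.06], [0, -0.018, -0.093], [-0.024, -0.018, -0.093], [-0.024, -0.018, -0.093], [-0.024, -0.018, -0.093], [-0.024, -0.018, -0.093]]' --rotation '[[0, 0, 0], [0, 0, 0], [0, 0, 0], [0, 0, 0], [0, 0, 0], [0, 0, 0]]' --grip 0.3

```text
clock: 7.78
tcp_pos: [0.6402, -0.2263, 0.192]
orientation: [-1.18, -1.254, 1.256]
contact_force: [0.0, -0.2, 0.5]
grip_width: 0.0596
```

```bash
python3 - <<'E'
from h import *
delta(-.178,-.063,.192,0); wsnap('w3.png')
E
```

```text
t 7.78 tcp [ 0.6402 -0.2263  0.192 ] row [-0.1779 -0.0948] xang-row deg -0.18 F [ 0.  -0.2  0.5] gw 0.0596 tilt [-0.001 -1.     0.   ]
shift [-0.001  0.     0.106] turn [-0.    -0.002 -0.001]
```

View pics/w3.png

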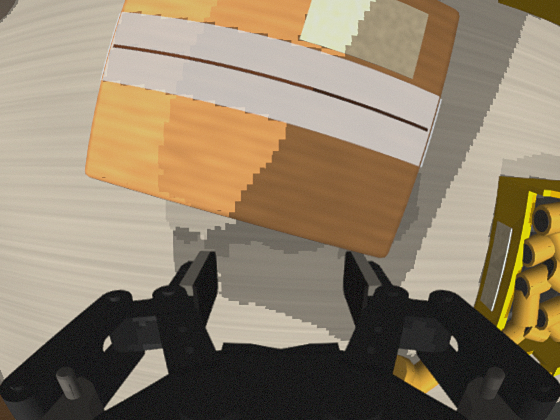

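Both fingers now lie within the carton's long side (fingers at columns ~205 and ~355, carton edge from 85,175 to 385,257). Push.

step_arm --xyz '[[0, 0, 0.02], [0, 0, 0.035], [0, 0, 0.05], [0, 0, 0.06], [0, 0, 0.07], [0, 0, 0.08], [0, 0, 0.09], [0, 0, 0.1], [0, 0, 0.108], [0, 0, 0.108]]' --rotation '[[0, 0, 0], [0, 0, 0], [0, 0, 0], [0, 0, 0], [0, 0, 0], [0, 0, 0], [0, 0, 0], [0, 0, 0], [0, 0, 0], [0, 0, 0]]'

```text
clock: 9.07
tcp_pos: [0.6077, -0.2284, 0.192]
orientation: [-1.18, -1.254, 1.256]
contact_force: [3.2, 1.1, 1.5]
grip_width: 0.0596
```

```bash
python3 - <<'E'
from h import *
where(); wsnap('w4.png')
E
```

```text
t 9.07 tcp [ 0.6077 -0.2284  0.192 ] row [-0.1779 -0.0622] xang-row deg -0.17 F [3.2 1.1 1.5] gw 0.0596 tilt [-0.001 -1.     0.001]
```

View pics/w4.png

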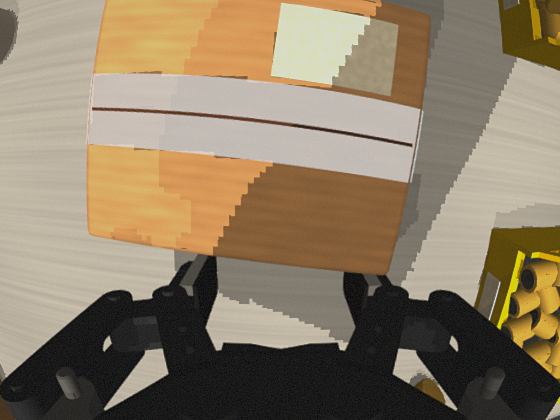

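```bash
python3 - <<'E'
from h import *
T=np.load('pics/w4_T.npy')
P=row(wcast(T,[(93,108),(412,145),(90,235),(388,274)],.055)); print(P.round(4).tolist())
for i,j in((0,1),(2,3)):
  e=P[j]-P[i]; print(np.degrees(np.arctan2(e[1],e[0])),np.linalg.norm(e))
print(P[:2].mean(0))
E
```

```text
[[-0.2436, 0.0124], [-0.1318, -0.0028], [-0.2508, -0.0354], [-0.1366, -0.0503]]
-7.7592405769678745 0.11278732793414557
-7.454844316134872 0.115153064618019
[-0.1877255   0.00482131]
```

```bash
python3 - <<'E'
from h import *
D=r.grab_frame('side'); print('pot top,ring top row',row(cast(D,[(357,311),(293,352)],.05)).round(3).tolist())
delta(-.178,-.11,.192,0); delta(-.30,0.003,.262,-90)
E
```

```text
pot top,ring top row [[-0.358, 0.074], [-0.348, 0.251]]
t 9.18 tcp [ 0.6077 -0.2285  0.1919] row [-0.178  -0.0622] xang-row deg -0.18 F [2.6 0.9 0.9] gw 0.0597 tilt [-0.001 -1.     0.001]
shift [ 0.    -0.    -0.159] turn [-0.001 -0.002 -0.001]
t 9.18 tcp [ 0.6077 -0.2285  0.1919] row [-0.178  -0.0622] xang-row deg -0.18 F [2.6 0.9 0.9] gw 0.0597 tilt [-0.001 -1.     0.001]
shift [-0.408 -0.233  0.216] turn [ 0.     0.998 -0.001]
```

step_arm --xyz '[[0, 0, -0.08], [0, 0, -0.16], [0, -0.12, -0.16], [0, -0.233, -0.16], [-0.13, -0.233, -0.03], [-0.27, -0.233, 0.1], [-0.408, -0.233, 0.216], [-0.408, -0.233, 0.216], [-0.408, -0.233, 0.216], [-0.408, -0.233, 0.216], [-0.408, -0.233, 0.216], [-0.408, -0.233, 0.216], [-0.408, -0.233, 0.216], [-0.408, -0.233, 0.216], [-0.408, -0.233, 0.216], [-0.408, -0.233, 0.216]]' --rotation '[[0, 0, 0], [0, 0, 0], [0, 0, 0], [0, 0, 0], [0, 0.11, 0], [0, 0.22, 0], [0, 0.33, 0], [0, 0.44, 0], [0, 0.55, 0], [0, 0.66, 0], [0, 0.77, 0], [0, 0.88, 0], [0, 0.99, 0], [0, 0.998, 0], [0, 0.998, 0], [0, 0.998, 0]]'

```text
clock: 11.18
tcp_pos: [0.5504, -0.3548, 0.262]
orientation: [-1.571, -0.052, 0.054]
contact_force: [0.0, -0.2, 0.3]
grip_width: 0.0601
```

```bash
python3 - <<'E'
from h import *
delta(-.30,0.003,.192,-90); f=wsnap('w5.png')
S=snap('scene','s5.png'); cv2.imwrite('pics/s5b.png',cv2.resize(cv2.imread('pics/s5.png')[145:270,160:360],None,fx=4,fy=4,interpolation=cv2.INTER_CUBIC))
E
```

```text
t 11.18 tcp [ 0.5504 -0.3548  0.262 ] row [-0.3002  0.0032] xang-row deg -89.91 F [ 0.  -0.2  0.3] gw 0.0601 tilt [-0.001 -1.    -0.001]
shift [0.001 0.233 0.001] turn [ 0.001  0.001 -0.001]
```

View pics/w5.png

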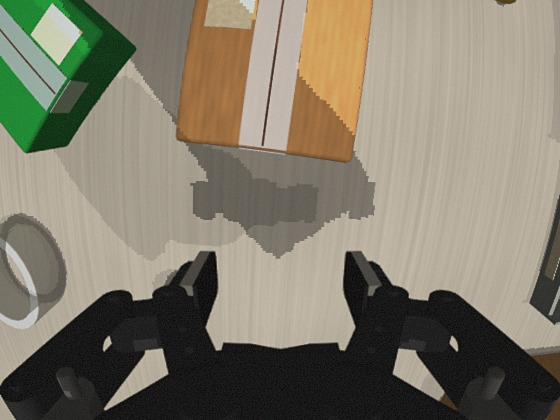

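View pics/s5b.png

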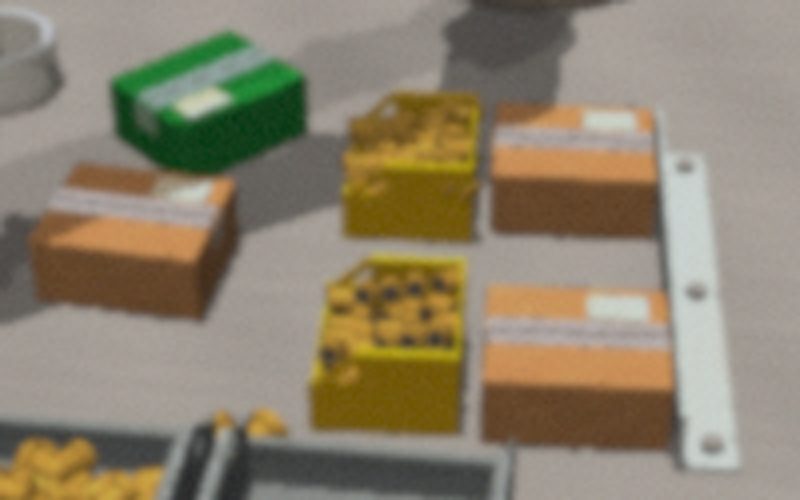

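```bash
python3 - <<'E'
from h import *
T=np.load('pics/w5_T.npy')
P=row(wcast(T,[(178,140),(351,161),(263,150)],.055)); print(P.round(4).tolist()); e=P[0]-P[1]; print(np.linalg.norm(e),np.degrees(np.arctan2(e[1],e[0]))-90)
print('thing',row(wcast(T,[(165,280)],.05)),row(wcast(T,[(165,280)],.0)))
S=r.grab_frame('scene'); Q=row(cast(S,np.array([(77,163),(237,180),(200,262),(33,237)])/4+[160,145],.055)); print(Q.round(4).tolist(),Q.mean(0))
for i in range(4):
  e=Q[i]-Q[i-1]; print(np.degrees(np.arctan2(e[1],e[0])).round(1))
a=cv2.imread('pics/w5.png')[230:330,120:240]; cv2.imwrite('pics/w5c.png',cv2.resize(a,None,fx=5,fy=5))
E
```

```text
[[-0.2405, 0.0591], [-0.2526, -0.0362], [-0.2471, 0.0119]]
0.09602398004058314 -7.221073522020021
thing [[-0.32884641  0.07714359]] [[-0.35529798  0.09786275]]
[[-0.2378, 0.057], [-0.1196, 0.0432], [-0.1303, -0.0559], [-0.2482, -0.0352]] [-0.18398318  0.00227395]
83.6
-6.7
-96.2
170.0
```

View pics/w5c.png

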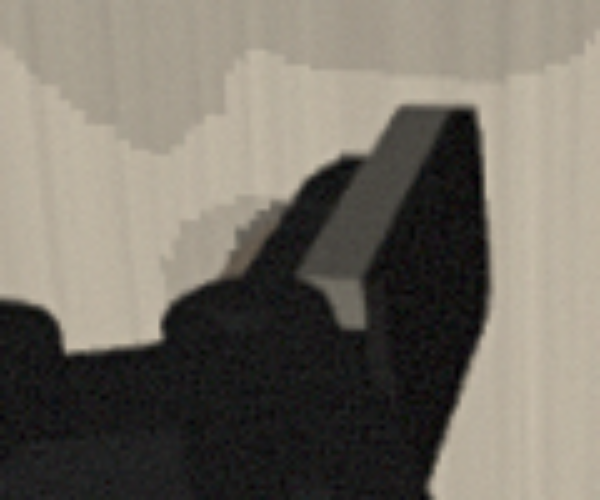

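step_arm --xyz '[[0.01, 0.12, 0], [0.01, 0.233, 0], [0.01, 0.233, 0.03], [0.01, 0.233, 0.06], [0.01, 0.233, 0.09], [0.01, 0.233, 0.11], [0.01, 0.233, 0.13], [0.01, 0.233, 0.15], [0.01, 0.233, 0.17], [0.01, 0.233, 0.185], [0.01, 0.233, 0.2], [0.01, 0.233, 0.2]]' --rotation '[[0, 0, 0], [0, 0, 0], [0, 0, 0], [0, 0, 0], [0, 0, 0], [0, 0, 0], [0, 0, 0], [0, 0, 0], [0, 0, 0], [0, 0, 0], [0, 0, 0], [0, 0, 0]]'

```text
clock: 12.82
tcp_pos: [0.5495, -0.2946, 0.1921]
orientation: [-1.571, -0.051, 0.053]
contact_force: [1.8, -3.7, 2.3]
grip_width: 0.06
```

```bash
python3 - <<'E'
from h import *
where(); f=wsnap('w6.png')
S=snap('scene','s6.png'); cv2.imwrite('pics/s6b.png',cv2.resize(cv2.imread('pics/s6.png')[145:270,160:360],None,fx=4,fy=4,interpolation=cv2.INTER_CUBIC))
E
```

```text
t 12.82 tcp [ 0.5495 -0.2946  0.1921] row [-2.4e-01  2.0e-04] xang-row deg -89.94 F [ 1.8 -3.7  2.3] gw 0.06 tilt [-0.001 -1.    -0.001]
```

View pics/w6.png

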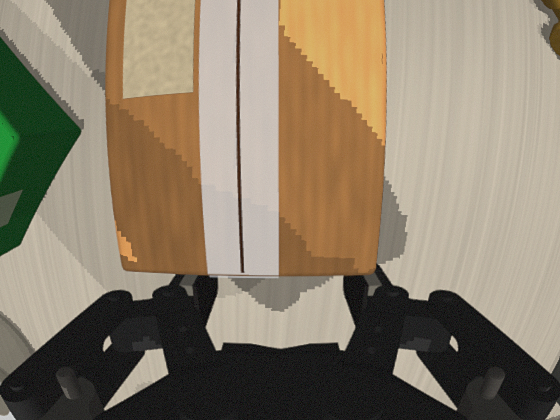

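View pics/s6b.png

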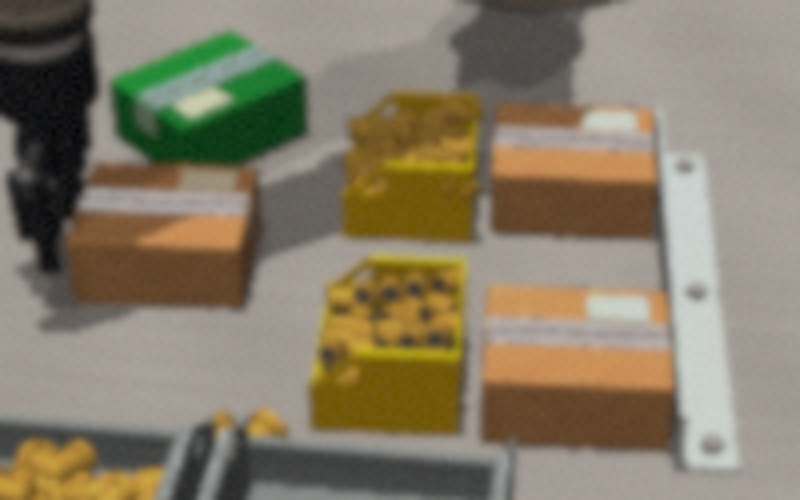

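```bash
python3 - <<'E'
from h import *
T=np.load('pics/w6_T.npy')
P=row(wcast(T,[(120,270),(376,272),(242,273),(239,5)],.055)); print(P.round(4).tolist())
e=P[3]-P[2]; print('yaw tape',np.degrees(np.arctan2(e[1],e[0])))
S=r.grab_frame('scene'); Q=row(cast(S,np.array([(92,163),(258,167),(247,250),(70,242)])/4+[160,145],.055)); print(Q.round(4).tolist(),Q.mean(0))
for i in range(4):
  e=Q[i]-Q[i-1]; print(np.degrees(np.arctan2(e[1],e[0])).round(1))
E
```

```text
[[-0.226, 0.0621], [-0.2252, -0.0359], [-0.2251, 0.0132], [-0.1324, 0.013]]
yaw tape -0.12733647109899002
[[-0.2271, 0.0578], [-0.1069, 0.0608], [-0.1008, -0.0403], [-0.2218, -0.0392]] [-0.16416229  0.00976859]
93.1
1.5
-86.6
179.5
```

step_arm --xyz '[[0, 0, -0.05], [0, -0.1, -0.05], [0, -0.25, 0], [0, -0.4, 0.1], [0, -0.6, 0.2], [0, -0.7, 0.3], [0, -0.7, 0.3], [0, -0.7, 0.3]]' --rotation '[[0, 0, 0], [0, 0, 0], [0, 0, 0], [0, 0, 0], [0, 0, 0], [0, 0, 0], [0, 0, 0], [0, 0, 0]]'

```text
clock: 13.98
tcp_pos: [0.5431, -0.205, 0.4008]
orientation: [-1.57, -0.049, 0.055]
contact_force: [-0.2, 0.2, -0.1]
grip_width: 0.0601
```

```bash
python3 - <<'E'
from h import *
delta(-.165,.08,.26,0); f=wsnap('w7.png')
a=cv2.imread('pics/w7.png'); cv2.imwrite('pics/w7b.png',cv2.resize(a[60:360,90:480],None,fx=2,fy=2,interpolation=cv2.INTER_CUBIC))
E
```

```text
t 13.97 tcp [ 0.5431 -0.205   0.4008] row [-0.1503  0.0008] xang-row deg -89.96 F [-0.2  0.2 -0.1] gw 0.0601 tilt [-0.004 -1.    -0.   ]
shift [-0.262  0.47  -0.049] turn [-0.002 -1.    -0.002]
```

View pics/w7b.png

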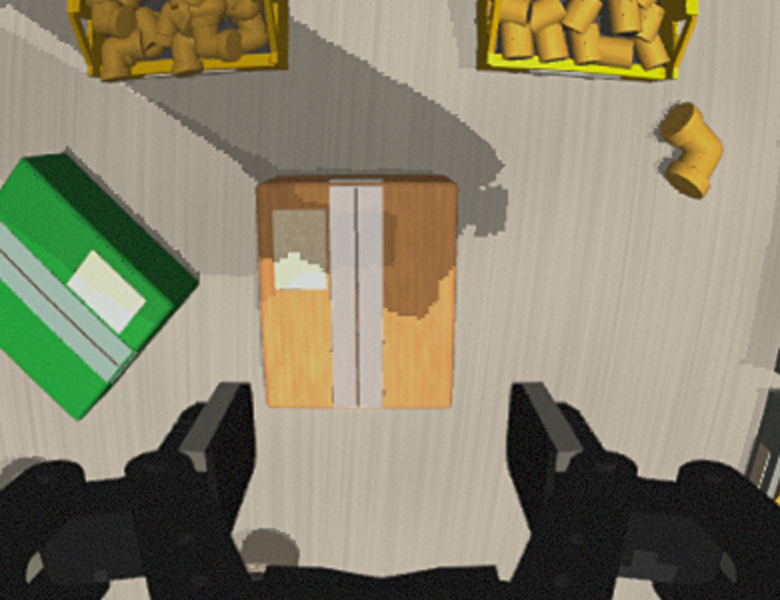

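```bash
python3 - <<'E'
from h import *
T=np.load('pics/w7_T.npy')
w=lambda l,z:row(wcast(T,np.array(l)/2.+[90,60],z)).round(4)
P=w([(258,184),(457,180),(452,407),(267,407)],.055); print(P.tolist(),P.mean(0))
P=w([(356,187),(358,407)],.055); e=P[0]-P[1]; print('tape',P.tolist(),np.degrees(np.arctan2(e[1],e[0])))
print('gap base front',w([(288,68),(478,68)],0).tolist(),'back-ish',w([(287,5),(480,5)],0).tolist(),'green',w([(200,283)],.01).tolist(), w([(192,283)],.055).tolist())
E
```

```text
[[-0.1089, 0.0607], [-0.1072, -0.036], [-0.2259, -0.037], [-0.2265, 0.0614]] [-0.167125  0.012275]
tape [[-0.1109, 0.0128], [-0.2258, 0.0127]] 0.049865765923987115
gap base front [[-0.0472, 0.0531], [-0.047, -0.0536]] back-ish [[-0.0104, 0.0538], [-0.0102, -0.0547]] green [[-0.1692, 0.1062]] [[-0.1585, 0.0972]]
```

step_arm --xyz '[[-0.1, 0, -0.02], [-0.2, 0, -0.049], [-0.262, 0.1, -0.049], [-0.262, 0.2, -0.049], [-0.262, 0.3, -0.049], [-0.262, 0.4, -0.049], [-0.262, 0.47, -0.049], [-0.262, 0.47, -0.049], [-0.262, 0.47, -0.049], [-0.262, 0.47, -0.049], [-0.262, 0.47, -0.049], [-0.262, 0.47, -0.049]]' --rotation '[[0, -0.11, 0], [0, -0.22, 0], [0, -0.33, 0], [0, -0.44, 0], [0, -0.55, 0], [0, -0.66, 0], [0, -0.77, 0], [0, -0.88, 0], [0, -0.99, 0], [0, -1, 0], [0, -1, 0], [0, -1, 0]]'

```text
clock: 15.52
tcp_pos: [0.4646, -0.2255, 0.2595]
orientation: [-1.175, -1.251, 1.258]
contact_force: [-0.1, -0.0, 0.1]
grip_width: 0.0599
```

```bash
python3 - <<'E'
from h import *
delta(-.165,.08,.192,0); f=wsnap('w8.png')
E
```

```text
t 15.53 tcp [ 0.4646 -0.2255  0.2595] row [-0.1656  0.0804] xang-row deg -0.14 F [-0.1 -0.   0.1] gw 0.0599 tilt [-0.    -1.     0.005]
shift [ 0.002  0.225 -0.002] turn [-0.003 -0.002 -0.   ]
```

View pics/w8.png

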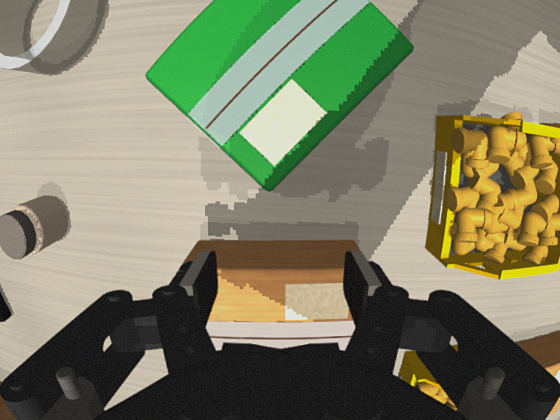

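step_arm --xyz '[[0, 0.1, 0.004], [0, 0.225, 0.004], [0, 0.225, 0.004], [0, 0.225, -0.01], [0, 0.225, -0.02], [0, 0.225, -0.03], [0, 0.225, -0.04], [0, 0.225, -0.05], [0, 0.225, -0.056], [0, 0.225, -0.06], [0, 0.225, -0.06]]' --rotation '[[0, 0, 0], [0, 0, 0], [0, 0, 0], [0, 0, 0], [0, 0, 0], [0, 0, 0], [0, 0, 0], [0, 0, 0], [0, 0, 0], [0, 0, 0], [0, 0, 0]]'

```text
clock: 16.95
tcp_pos: [0.4815, -0.2247, 0.1929]
orientation: [-1.174, -1.25, 1.258]
contact_force: [-5.7, -0.2, 4.1]
grip_width: 0.0596
```

```bash
python3 - <<'E'
from h import *
where()
E
```

```text
t 16.95 tcp [ 0.4815 -0.2247  0.1929] row [-0.1659  0.0635] xang-row deg -0.17 F [-5.7 -0.2  4.1] gw 0.0596 tilt [ 0.    -1.     0.006]
```

```bash
python3 - <<'E'
from h import *
delta(-.2,.0,.40,-90)
E
```

```text
t 16.95 tcp [ 0.4815 -0.2247  0.1929] row [-0.1659  0.0635] xang-row deg -0.17 F [-5.7 -0.2  4.1] gw 0.0596 tilt [ 0.    -1.     0.006]
shift [-0.113 -0.692 -0.208] turn [-0.003  0.998 -0.003]
```

step_arm --xyz '[[0, 0, 0.04], [0, -0.12, 0.04], [0, -0.3, 0.04], [-0.05, -0.45, 0], [-0.113, -0.6, -0.1], [-0.113, -0.692, -0.208], [-0.113, -0.692, -0.208], [-0.113, -0.692, -0.208], [-0.113, -0.692, -0.208], [-0.113, -0.692, -0.208], [-0.113, -0.692, -0.208], [-0.113, -0.692, -0.208], [-0.113, -0.692, -0.208], [-0.113, -0.692, -0.208]]' --rotation '[[0, 0, 0], [0, 0, 0], [0, 0.11, 0], [0, 0.22, 0], [0, 0.33, 0], [0, 0.44, 0], [0, 0.55, 0], [0, 0.66, 0], [0, 0.77, 0], [0, 0.88, 0], [0, 0.99, 0], [-0.003, 0.998, -0.003], [-0.003, 0.998, -0.003], [-0.003, 0.998, -0.003]]'

```text
clock: 18.7
tcp_pos: [0.5471, -0.2546, 0.4002]
orientation: [-1.57, -0.053, 0.053]
contact_force: [-0.2, -0.5, -0.1]
grip_width: 0.0597
```

```bash
python3 - <<'E'
from h import *
delta(-.26,.0,.192,-90); f=wsnap('w9.png')
a=cv2.imread('pics/w9.png'); cv2.imwrite('pics/w9b.png',cv2.resize(a[20:320,90:480],None,fx=2,fy=2,interpolation=cv2.INTER_CUBIC))
E
```

```text
t 18.7 tcp [ 0.5471 -0.2546  0.4002] row [-0.2  0. ] xang-row deg -89.88 F [-0.2 -0.5 -0.1] gw 0.0597 tilt [-0. -1.  0.]
shift [-0.     0.694 -0.2  ] turn [-0.     0.001 -0.   ]
```

View pics/w9b.png

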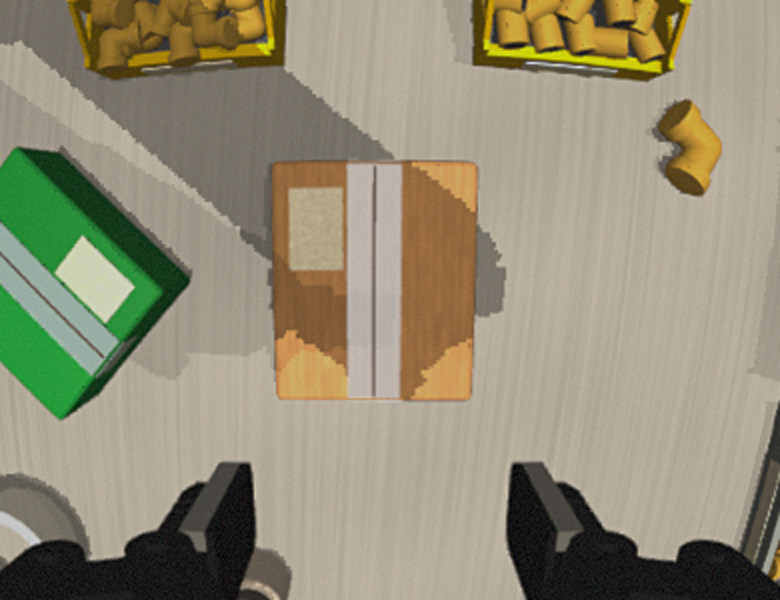

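```bash
python3 - <<'E'
from h import *
T=np.load('pics/w9_T.npy')
w=lambda l,z:row(wcast(T,np.array(l)/2.+[90,20],z)).round(4)
P=w([(272,163),(477,163),(471,400),(278,399)],.055); print(P.tolist(),P.mean(0))
P=w([(375,165),(374,398)],.055); e=P[0]-P[1]; print('tape',P.tolist(),np.degrees(np.arctan2(e[1],e[0])))
print('gap base front',w([(284,65),(474,67)],0).tolist(),'back',w([(284,5),(476,5)],0).tolist())
E
```

```text
[[-0.1094, 0.051], [-0.1094, -0.047], [-0.2272, -0.047], [-0.2268, 0.0508]] [-0.1682   0.00195]
tape [[-0.1113, 0.0017], [-0.2261, 0.0021]] -0.19963605452437877
gap base front [[-0.0482, 0.0534], [-0.0492, -0.0534]] back [[-0.0113, 0.054], [-0.011, -0.0549]]
```

step_arm --xyz '[[0, 0.1, -0.1], [0, 0.2, -0.2], [0, 0.35, -0.2], [0, 0.5, -0.2], [0, 0.694, -0.2], [0, 0.694, -0.2], [0, 0.694, -0.2]]' --rotation '[[0, 0, 0], [0, 0, 0], [0, 0, 0], [0, 0, 0], [0, 0.001, 0], [0, 0.001, 0], [0, 0.001, 0]]'

```text
clock: 19.62
tcp_pos: [0.5516, -0.3153, 0.1938]
orientation: [-1.571, -0.053, 0.05]
contact_force: [0.3, 0.1, 0.5]
grip_width: 0.0598
```

step_arm --xyz '[[0, 0, 0.03], [0, 0, 0.06], [0, 0, 0.075], [0.001, 0, 0.09], [0.002, 0, 0.105], [0.003, 0, 0.12], [0.0035, 0, 0.135], [0.004, 0, 0.15], [0.005, 0, 0.165], [0.0055, 0, 0.18], [0.006, 0, 0.195], [0.0065, 0, 0.21], [0.007, 0, 0.225], [0.007, 0, 0.24], [0.007, 0, 0.24]]' --rotation '[[0, 0, 0], [0, 0, 0], [0, 0, 0], [0, 0, 0], [0, 0, 0], [0, 0, 0], [0, 0, 0], [0, 0, 0], [0, 0, 0], [0, 0, 0], [0, 0, 0], [0, 0, 0], [0, 0, 0], [0, 0, 0], [0, 0, 0]]'

```text
clock: 21.5
tcp_pos: [0.5494, -0.2445, 0.1948]
orientation: [-1.574, -0.054, 0.048]
contact_force: [0.4, -4.3, 3.6]
grip_width: 0.0598
```

```bash
python3 - <<'E'
from h import *
delta(-.04,-.0,.192,-90); f=wsnap('w10.png')
S=snap('scene','s10.png'); cv2.imwrite('pics/s10b.png',cv2.resize(cv2.imread('pics/s10.png')[145:270,160:360],None,fx=4,fy=4,interpolation=cv2.INTER_CUBIC))
E
```

```text
t 21.5 tcp [ 0.5494 -0.2445  0.1948] row [-0.1901 -0.003 ] xang-row deg -90.04 F [ 0.4 -4.3  3.6] gw 0.0598 tilt [ 0.004 -1.    -0.004]
shift [-0.01   0.007  0.5  ] turn [ 0.003 -0.     0.002]
```

View pics/w10.png

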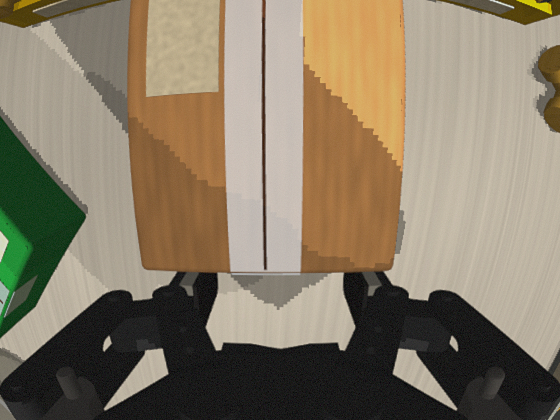

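View pics/s10b.png

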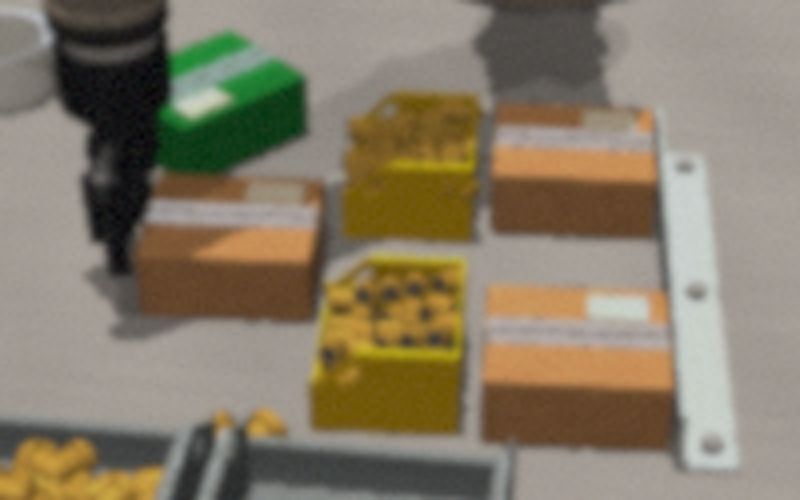

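```bash
python3 - <<'E'
from h import *
T=np.load('pics/w10_T.npy')
P=row(wcast(T,[(265,270),(263,5),(143,268),(393,271)],.055)); print(P.round(4).tolist()); e=P[1]-P[0]; print('yaw',np.degrees(np.arctan2(e[1],e[0])))
P=row(cast(r.grab_frame('scene'),np.array([(157,177),(325,180),(318,262),(138,254)])/4+[160,145],.055)); print(P.round(4).tolist(),P.mean(0))
E
```

```text
[[-0.1755, 0.0011], [-0.0822, 0.0012], [-0.176, 0.0489], [-0.177, -0.0477]]
yaw 0.04912727875740099
[[-0.1771, 0.0431], [-0.057, 0.0475], [-0.0515, -0.0506], [-0.1733, -0.0497]] [-0.11473156 -0.00246498]
```

```bash
python3 - <<'E'
from h import *
f=r.grab_frame('wrist'); M=f['mount']
a=f['pixels'][230:420,0:560,::-1]; 
def tz(uv,z):
    d=np.array(uv)-[f['cx'],f['cy']]; rr=np.hypot(*d); th=rr/f['fx']; v=M[:3,:3]@np.r_[d*np.sin(th)/rr,np.cos(th)]; p=M[:3,3]; return (p+v*(z-p[2])/v[2])
for n,uv in dict(tipL=(200,272),tipR=(362,272),kn=(100,297),knR=(462,297),kouter=(85,310),elbow=(5,385),midlow=(160,290)).items():
    for z in (.011,0): print(n,z,(tz(uv,z)*1000).round(0))
cv2.imwrite('pics/w10c.png',cv2.resize(a[:,:280],None,fx=2.8,fy=2.8,interpolation=cv2.INTER_CUBIC))
s=cv2.imread('pics/s10.png')[145:220,165:245]; cv2.imwrite('pics/s10c.png',cv2.resize(s,None,fx=8,fy=8,interpolation=cv2.INTER_CUBIC))
snap('side','d10.png'); s=cv2.imread('pics/d10.png')[170:300,240:420]; cv2.imwrite('pics/d10c.png',cv2.resize(s,None,fx=4.4,fy=4.4,interpolation=cv2.INTER_CUBIC))
E
```

```text
tipL 0.011 [-31. 146.  11.]
tipL 0 [-37. 168.   0.]
tipR 0.011 [ 33. 146.  11.]
tipR 0 [ 40. 168.   0.]
kn 0.011 [-63. 121.  11.]
kn 0 [-76. 139.   0.]
knR 0.011 [ 65. 121.  11.]
knR 0 [ 78. 138.   0.]
kouter 0.011 [-64. 112.  11.]
kouter 0 [-77. 127.   0.]
elbow 0.011 [-68.  71.  11.]
elbow 0 [-82.  79.   0.]
midlow 0.011 [-42. 129.  11.]
midlow 0 [-51. 149.   0.]
```

View pics/w10c.png

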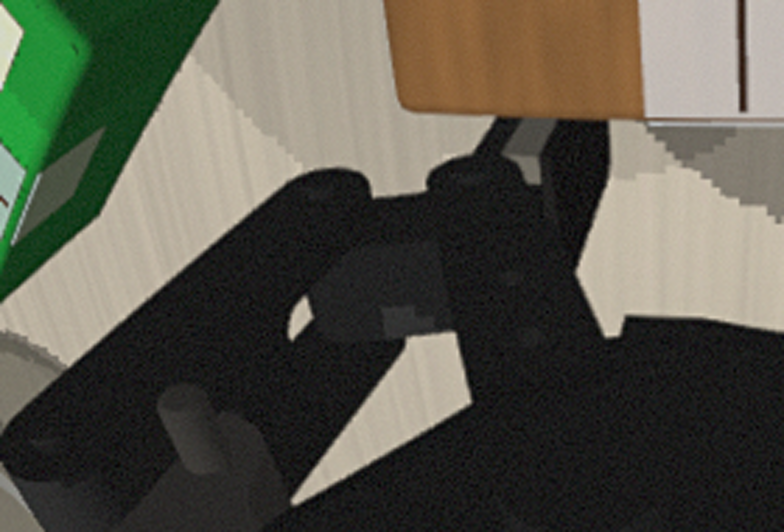

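View pics/d10c.png

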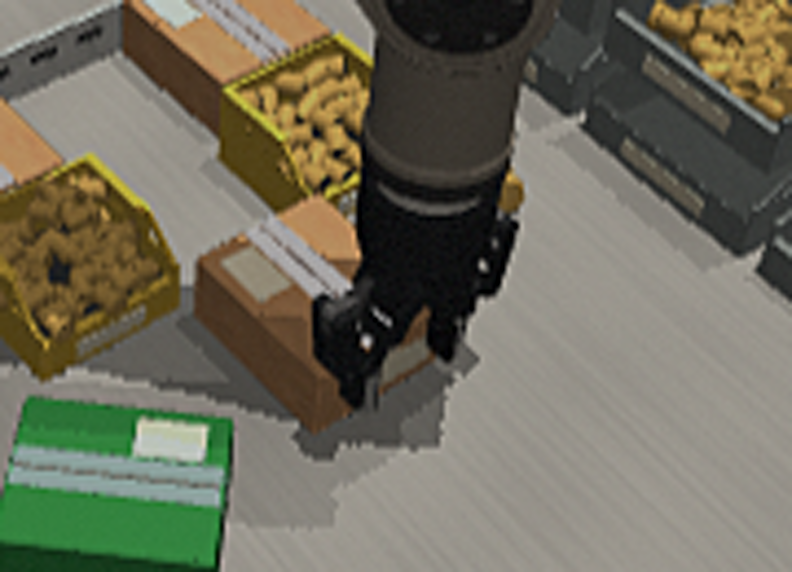

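step_arm --xyz '[[0, -0.015, -0.03], [-0.003, -0.017, -0.05], [-0.008, -0.017, -0.05], [-0.008, -0.017, -0.05], [-0.008, -0.017, -0.05], [-0.008, -0.017, -0.05]]' --rotation '[[0, 0, 0], [0.003, 0, 0.002], [0.003, 0, 0.002], [0.003, 0, 0.002], [0.003, 0, 0.002], [0.003, 0, 0.002]]' --grip 0.82

```text
clock: 22.5
tcp_pos: [0.548, -0.2593, 0.1997]
orientation: [-1.569, -0.051, 0.051]
contact_force: [0.9, -1.0, 0.2]
grip_width: 0.0152
```

```bash
python3 - <<'E'
from h import *
delta(-.19,-.0005,.2,-90); f=wsnap('w11.png'); M=f['mount']
S=snap('scene','s11.png')
s=S['pixels'][145:220,165:245,::-1]; cv2.imwrite('pics/s11c.png',cv2.resize(s,None,fx=8,fy=8,interpolation=cv2.INTER_CUBIC))
E
```

```text
t 22.5 tcp [ 0.548  -0.2593  0.1997] row [-0.2048 -0.0006] xang-row deg -90.03 F [ 0.9 -1.   0.2] gw 0.0152 tilt [ 0.    -1.     0.001]
shift [-0.    -0.001  0.049] turn [-0.001 -0.     0.   ]
```

View pics/w11.png

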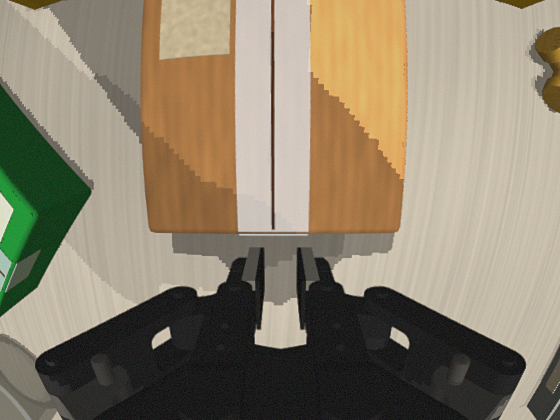

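View pics/s11c.png

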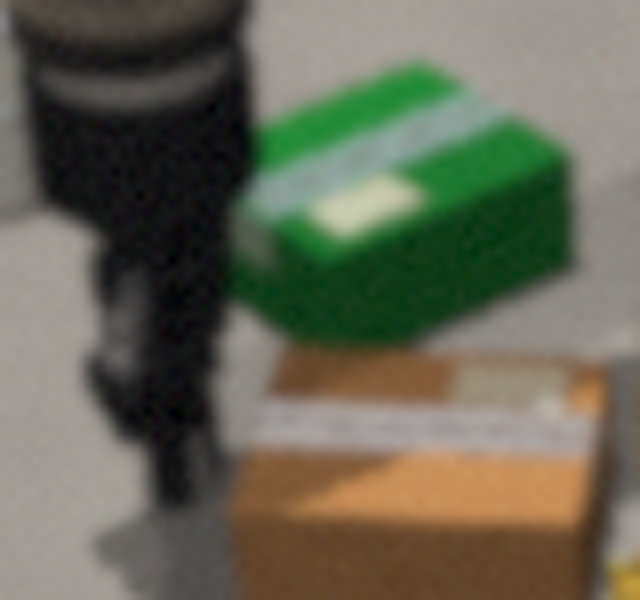

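```bash
python3 - <<'E'
from h import *
f=r.grab_frame('wrist'); M=f['mount']
def tz(uv,z):
    d=np.array(uv)-[f['cx'],f['cy']]; rr=np.hypot(*d); th=rr/f['fx']; v=M[:3,:3]@np.r_[d*np.sin(th)/rr,np.cos(th)]; p=M[:3,3]; return (p+v*(z-p[2])/v[2])
for n,uv in dict(tip=(262,248),tipout=(232,260),pin=(172,288),pinR=(388,288),link=(100,315),elbow=(38,358)).items():
    print(n,(tz(uv,.011)*1000).round(0),(tz(uv,.0)*1000).round(0))
T=np.load('pics/w11_T.npy')
P=row(wcast(T,[(273,229),(273,5),(149,231),(401,231)],.055)); print(P.round(4).tolist()); print(P[2:].mean(0))
E
```

```text
tip [ -7. 172.  11.] [ -9. 200.   0.]
tipout [-20. 158.  11.] [-24. 183.   0.]
pin [-38. 131.  11.] [-46. 151.   0.]
pinR [ 40. 131.  11.] [ 47. 151.   0.]
link [-57. 110.  11.] [-68. 125.   0.]
elbow [-65.  84.  11.] [-78.  95.   0.]
[[-0.1752, 0.001], [-0.0941, 0.0009], [-0.1764, 0.0493], [-0.1764, -0.048]]
[-0.17642555  0.00061897]
```

step_arm --xyz '[[0, 0.033, 0], [0, 0.033, 0.02], [0, 0.033, 0.04], [0, 0.033, 0.06], [0, 0.033, 0.08], [0, 0.033, 0.1], [0, 0.033, 0.12], [0, 0.033, 0.14], [0, 0.033, 0.16], [0, 0.033, 0.18], [0, 0.033, 0.2], [0, 0.033, 0.215], [0, 0.033, 0.23], [0, 0.033, 0.245], [0, 0.033, 0.25], [0, 0.033, 0.25]]' --rotation '[[0, 0, 0], [0, 0, 0], [0, 0, 0], [0, 0, 0], [0, 0, 0], [0, 0, 0], [0, 0, 0], [0, 0, 0], [0, 0, 0], [0, 0, 0], [0, 0, 0], [0, 0, 0], [0, 0, 0], [0, 0, 0], [0, 0, 0], [0, 0, 0]]'

```text
clock: 24.65
tcp_pos: [0.5432, -0.1844, 0.19]
orientation: [-1.569, -0.051, 0.051]
contact_force: [0.8, -3.4, 2.8]
grip_width: 0.0156
```

```bash
python3 - <<'E'
from h import *
delta(-.05,-.0005,.19,-90); f=wsnap('w12.png')
E
```

```text
t 24.65 tcp [ 0.5432 -0.1844  0.19  ] row [-0.1297 -0.0007] xang-row deg -90.03 F [ 0.8 -3.4  2.8] gw 0.0156 tilt [ 0.    -1.     0.002]
shift [-0.001  0.     0.266] turn [-0.001 -0.     0.   ]
```

View pics/w12.png

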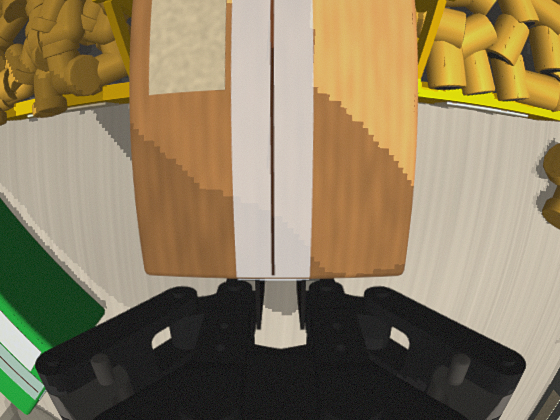

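step_arm --xyz '[[0, 0, 0.025], [0, 0, 0.05], [0, 0, 0.075], [0, 0, 0.1], [0, 0, 0.125], [0, 0, 0.15], [0, 0, 0.175], [0, 0, 0.2], [0, 0, 0.225], [0, 0, 0.25], [0, 0, 0.275], [0, 0, 0.3], [0, 0, 0.325], [0, 0, 0.35], [0, 0, 0.375], [0, 0, 0.4], [0, 0, 0.4]]' --rotation '[[0, 0, 0], [0, 0, 0], [0, 0, 0], [0, 0, 0], [0, 0, 0], [0, 0, 0], [0, 0, 0], [0, 0, 0], [0, 0, 0], [0, 0, 0], [0, 0, 0], [0, 0, 0], [0, 0, 0], [0, 0, 0], [0, 0, 0], [0, 0, 0], [0, 0, 0]]'

```text
clock: 26.82
tcp_pos: [0.5354, -0.0633, 0.1901]
orientation: [-1.567, -0.052, 0.052]
contact_force: [0.2, 0.4, 0.3]
grip_width: 0.0157
```

```bash
python3 - <<'E'
from h import *
delta(.052,-.0005,.19,-90); f=wsnap('w13.png')
S=snap('scene','s13.png'); cv2.imwrite('pics/s13b.png',cv2.resize(cv2.imread('pics/s13.png')[145:270,160:360],None,fx=4,fy=4,interpolation=cv2.INTER_CUBIC))
E
```

```text
t 26.82 tcp [ 0.5354 -0.0633  0.1901] row [-0.0084 -0.0008] xang-row deg -89.94 F [0.2 0.4 0.3] gw 0.0157 tilt [-0.    -1.     0.003]
shift [-0.001  0.001  0.201] turn [-0.002  0.001 -0.   ]
```

View pics/w13.png

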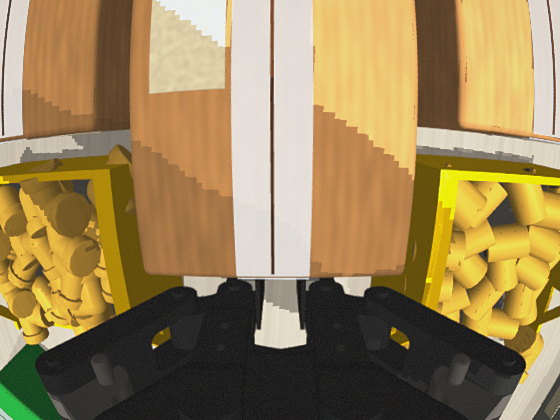

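View pics/s13b.png

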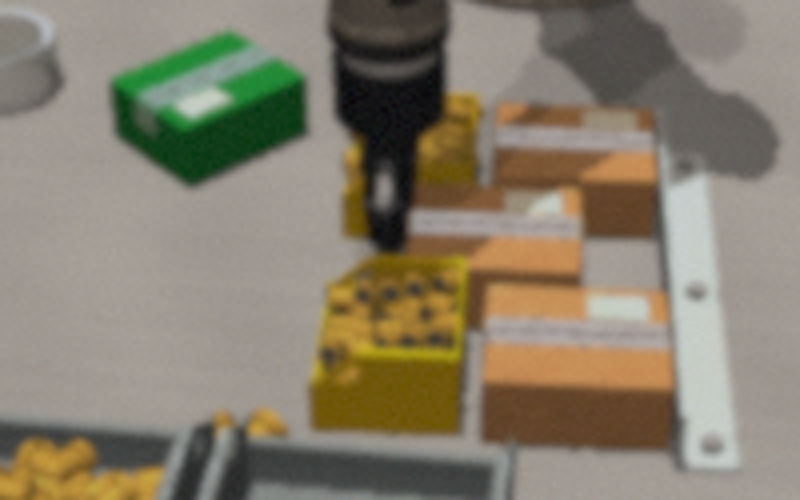

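step_arm --xyz '[[0, 0, 0.02], [0, 0, 0.04], [0, 0, 0.06], [0, 0, 0.08], [0, 0, 0.1], [0, 0, 0.12], [0, 0, 0.14], [0, 0, 0.155], [0, 0, 0.165], [0, 0, 0.165]]' --rotation '[[0, 0, 0], [0, 0, 0], [0, 0, 0], [0, 0, 0], [0, 0, 0], [0, 0, 0], [0, 0, 0], [0, 0, 0], [0, 0, 0], [0, 0, 0]]'

```text
clock: 28.18
tcp_pos: [0.5321, -0.0139, 0.1902]
orientation: [-1.567, -0.052, 0.052]
contact_force: [-0.1, -2.3, 1.0]
grip_width: 0.0153
```

```bash
python3 - <<'E'
from h import *
delta(.052,-.0005,.19,-90); f=wsnap('w14.png')
S=snap('scene','s14.png'); cv2.imwrite('pics/s14b.png',cv2.resize(cv2.imread('pics/s14.png')[145:270,160:360],None,fx=4,fy=4,interpolation=cv2.INTER_CUBIC))
E
```

```text
t 28.18 tcp [ 0.5321 -0.0139  0.1902] row [ 0.0411 -0.0008] xang-row deg -89.95 F [-0.1 -2.3  1. ] gw 0.0153 tilt [-0.    -1.     0.003]
shift [-0.001  0.001  0.036] turn [-0.002  0.001 -0.   ]
```

View pics/w14.png

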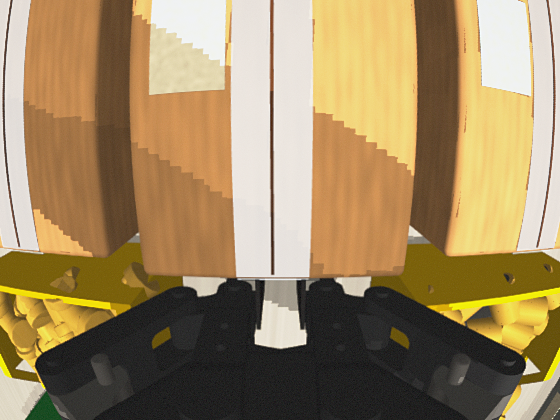

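View pics/s14b.png

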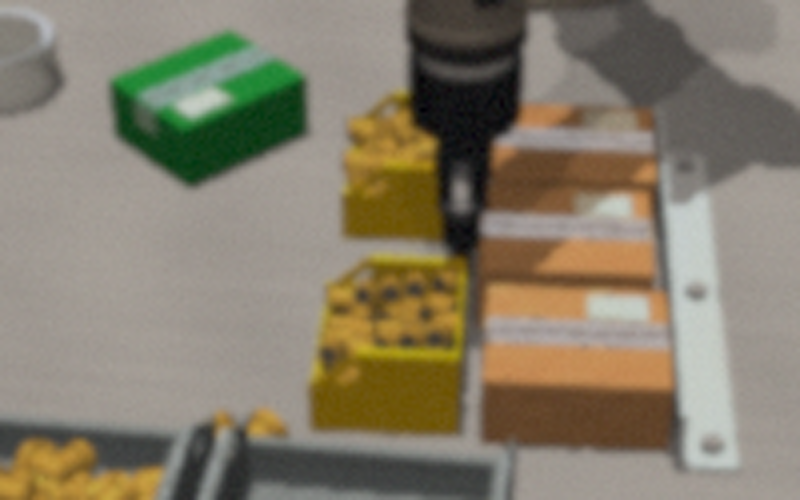

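step_arm --xyz '[[0, 0, 0.008], [0, 0, 0.014], [0, 0, 0.02], [0, 0, 0.025], [0, 0, 0.029], [0, 0, 0.032], [0, 0, 0.032]]' --rotation '[[0, 0, 0], [0, 0, 0], [0, 0, 0], [0, 0, 0], [0, 0, 0], [0, 0, 0], [0, 0, 0]]'

```text
clock: 29.15
tcp_pos: [0.5315, -0.0042, 0.1902]
orientation: [-1.566, -0.052, 0.053]
contact_force: [-0.1, -3.3, 0.5]
grip_width: 0.0156
```

step_arm --xyz '[[0, 0, 0.003], [0, 0, 0.006], [0, 0, 0.006]]' --rotation '[[0, 0, 0], [0, 0, 0], [0, 0, 0]]'

```text
clock: 29.52
tcp_pos: [0.5313, -0.0031, 0.1902]
orientation: [-1.567, -0.051, 0.052]
contact_force: [0.1, -5.6, -0.1]
grip_width: 0.0157
```

step_arm --xyz '[[0, 0, 0.004], [0, 0, 0.008], [0, 0, 0.008]]' --rotation '[[0, 0, 0], [0, 0, 0], [0, 0, 0]]'

```text
clock: 29.9
tcp_pos: [0.5308, -0.0026, 0.1903]
orientation: [-1.57, -0.05, 0.05]
contact_force: [-0.2, -8.4, 0.1]
grip_width: 0.0154
```

step_arm --xyz '[[0, 0, 0.008], [0, 0, 0.016], [0, 0, 0.016]]' --rotation '[[0, 0, 0], [0, 0, 0], [0, 0, 0]]'

```text
clock: 30.28
tcp_pos: [0.5305, -0.0017, 0.1905]
orientation: [-1.576, -0.048, 0.046]
contact_force: [1.9, -15.5, -2.4]
grip_width: 0.0153
```

```bash
python3 - <<'E'
from h import *
where()
E
```

```text
t 30.27 tcp [ 0.5305 -0.0017  0.1905] row [0.0534 0.    ] xang-row deg -90.32 F [  1.9 -15.5  -2.4] gw 0.0153 tilt [ 0.002 -1.    -0.006]
```

step_arm --xyz '[[0, 0, -0.05], [0, 0, -0.1], [0, -0.2, -0.1], [0, -0.4, -0.1], [0, -0.6, 0], [0, -0.7, 0], [0, -0.7, 0], [0, -0.7, 0]]' --rotation '[[0, 0, 0], [0, 0, 0], [0, 0, 0], [0, 0, 0], [0, 0, 0], [0, 0, 0], [0, 0, 0], [0, 0, 0]]'

```text
clock: 31.28
tcp_pos: [0.5297, -0.0005, 0.3998]
orientation: [-1.575, -0.048, 0.047]
contact_force: [0.0, -0.5, -0.6]
grip_width: 0.0153
```

```bash
python3 - <<'E'
from h import *
where(); f=wsnap('w15.png')
a=cv2.imread('pics/w15.png'); cv2.imwrite('pics/w15b.png',cv2.resize(a[0:300,90:480],None,fx=2,fy=2,interpolation=cv2.INTER_CUBIC))
S=snap('scene','s15.png'); cv2.imwrite('pics/s15b.png',cv2.resize(cv2.imread('pics/s15.png')[145:270,160:360],None,fx=4,fy=4,interpolation=cv2.INTER_CUBIC))
E
```

```text
t 31.27 tcp [ 5.297e-01 -5.000e-04  3.998e-01] row [0.0547 0.0008] xang-row deg -90.3 F [ 0.  -0.5 -0.6] gw 0.0153 tilt [ 0.    -1.    -0.005]
```

View pics/w15b.png

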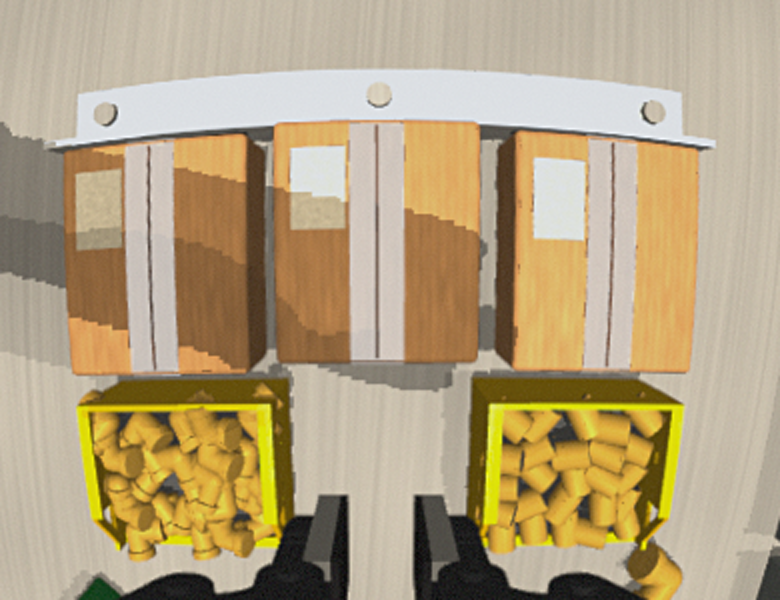

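View pics/s15b.png

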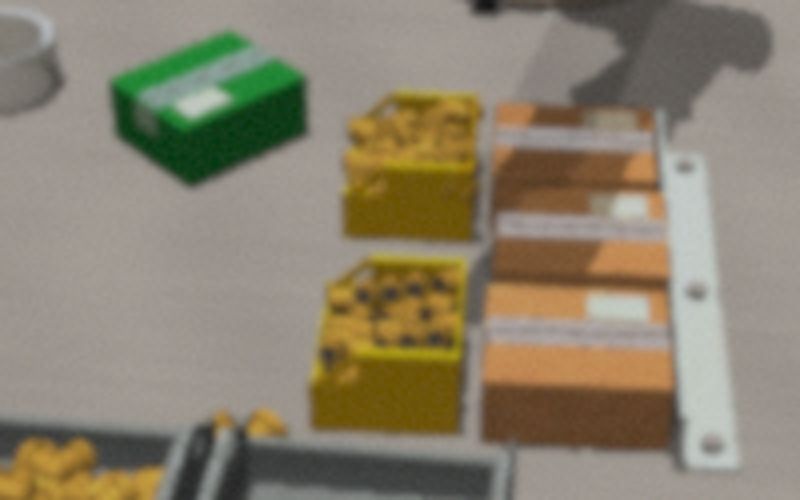

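```bash
python3 - <<'E'
from h import *
T=np.load('pics/w15_T.npy')
w=lambda l,z:row(wcast(T,np.array(l)/2.+[90,0],z)).round(4)
P=w([(275,122),(478,123),(477,361),(276,361)],.055); print(P.tolist(),P.mean(0))
P=w([(377,125),(377,358)],.055); e=P[0]-P[1]; print('tape',P.tolist(),np.degrees(np.arctan2(e[1],e[0])))
print('rail top front edge',w([(62,150),(262,130),(495,130),(705,150)],.045).tolist())
print('bins top back',w([(80,406),(270,406),(488,406),(683,406)],.065).tolist())
print('resv',w([(65,150),(247,133),(246,371),(73,373),(517,133),(698,146),(691,372),(515,371)],.055).tolist())
E
```

```text
[[0.1837, 0.0491], [0.1825, -0.0476], [0.0659, -0.0479], [0.0665, 0.0508]] [0.12465 0.0011 ]
tape [[0.1807, 0.0005], [0.0675, 0.0012]] -0.35429800757065166
rail top front edge [[0.1824, 0.1672], [0.1819, 0.0572], [0.1812, -0.0575], [0.1812, -0.1734]]
bins top back [[0.0473, 0.1547], [0.0462, 0.0531], [0.0456, -0.0524], [0.0456, -0.1569]]
resv [[0.1802, 0.1602], [0.179, 0.0628], [0.0617, 0.0662], [0.0628, 0.1619], [0.1784, -0.0665], [0.1809, -0.1639], [0.0617, -0.1649], [0.061, -0.0672]]
```

```bash
python3 -c "
from h import *
o=r.get_obs(); print(o['clock'],abs(o['qvel']).max(),o['contact_force']); print(r.hand_in())"
```

```text
31.375 0.005520586547199559 [-0.86346708  0.49668994 -0.20931325]
the job is handed in; nothing more can be done
None
```

The carton is through the gap and standing against the back rail. I handed the job in at about 31.4 s with the gripper lifted clear.

**How it went:** I squared and centred the carton with three finger pushes: one from its −y side, one from behind and one from its +y side. I then pushed it straight through the gap with the fingers nearly closed so the knuckles would clear the bins, and pressed it onto the rail with about 15 N. An earlier side push missed the front corner with the front finger and did not turn the carton; I repeated it with the fingers set closer together.

**Last checks** (wrist camera, in the stock row's frame):
- **Position:** the carton's centre was at about x = 125 mm, y = +1 mm. The target was 125 mm and 0.
- **Squareness:** its measured turn was about −0.35°, close to the measurement noise.
- **Against the rail:** the front edge measured 183 mm. The rail's top edge measured 181–182 mm against the nominal 185 mm, which is within the calibration error.
- **Clear of the bins:** its rear edge was at about 66 mm, and the bins' backs are at 47.5 mm.
- **Other things:** the two reserve cartons, the bins and the green box looked unmoved in the pictures, and so did the elbow. I did not measure the tee, valve, tape roll or knife again, but the arm worked well away from them. The paste pot was closer: the gripper passed over it with clearance. I did not check it again at the end.

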